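Clear the flatbed scanner and hold its lid half open

ROBOT

A 6-joint arm with a two-finger parallel gripper is mounted at the origin on the work surface. World frame = base frame: x ahead of the robot, y to its left, z up, the work surface at z = 0. Lengths are in m, angles in rad, forces in N, time in s.
With the tool pointing down it reaches from about 0.25 to 0.775 m from the base axis. Payload 4 kg.
Tool frame: the origin (TCP) lies between the finger pads, 19 mm behind the fingertips; this is the grasp point; z points along the fingers, y is the line along which they close (so a half turn about z gives the same grasp; the last joint's range is limited). The gripper opens to 85 mm and grips with 20 to 120 N. Pads are 22 mm wide; open, the fingers measure 114 mm over their backs; the gripper's body (76 mm by 85 mm) begins 54 mm behind the grasp point. The pads swing forward as they close: fully open they stand 13 mm farther back than shut.
Start: joints at [-1.211, 0.087, 1.371, -0, 1.684, -0.103], TCP at [0.246, -0.492, 0.25] pointing down, gripper open.
Joint ranges: [-3.1, 3.1], [-0.76, 2.03], [0.27, 2.55], [-1.08, 4.22], [0.17, 2.65], [-2.57, 2.57]. Speed limits (rad/s): [2.79, 2.79, 3.14, 3.14, 3.14, 3.14].

INTERFACE

Orientations are given as [roll, pitch, yaw] about the fixed x, y, z axes, in that order (R = Rz(yaw) Ry(pitch) Rx(roll)).
In Python, from workcell import manip gives the robot as it stands.
- The arm moves only by the shell command python3 -m handwheel 'ROWS' [FORCE]. ROWS is text: rows parted by semicolons, each of 7 numbers parted by spaces: the shift along the tool's x, y, z in m, then the turn, a rotation vector about the tool's x, y, z in degrees, then the opening, from -1 (shut) to 1 (fully open). In form: dx dy dz rx ry rz claw; .... A call has 1 to 12 rows; each row is the pose to reach, as a shift and turn from the pose commanded when the call began, along the tool's axes at that moment; what a row does not reach only later rows make up. A row lasts 1/12 s, in which the tool goes at most 41.7 mm and 7.16 degrees, less where a joint would pass 70% of its speed; a pose out of reach is approached as far as the arm can. A call with a gripper value outside its range is refused whole. The fingers move at their own pace and stop on an object; FORCE is the grip in N (left out, the last holds). Time passes only in rows, so rows that repeat a pose let the fingers close. It gives the time, the measured TCP pose, the force, the opening and the grip force at its end, in the units of the state.
- manip.sense(): the state, without advancing time (a new reading comes with each control period).
- manip.snapshot(name): name is "scene" or "top" or "wrist"; returns the picture (384x512x3 uint8, blue, green, red); there is no depth.
- manip.camera_params(name): a dict with "fx", "fy", "cx", "cy" (pixels), "k1" (the pictures are not rectified: a ray, as slopes to the right and down, at radius r is drawn at 1 + k1 r^2 times it, then the intrinsics apply), "position" and "rotation" of the camera in the world. Camera axes: x right, y down, z forward; pixel columns grow to the right and rows downward; lengths in m; the calibration is good to about 2 mm. A picture is of the moment at which its call begins: read the wrist's pose just before it. camera_params takes no time and is no camera call; for the wrist camera it gives the pose at the moment of the call.
- manip.sign_off(): hands the job in; it is judged then, once.
Trained networks look in the newest picture that a camera, given by its name, has taken for a name from the list of things; names that differ only in an ending like _2 or _b are one class to them, and where a whole thing is asked for, a point or a joint stands for the part that bears it (a point fixed in the world has none). Each returns a list of dicts, best first, with "p" (0 to 1); they miss things now and then, are a little off and sometimes report something else, mostly with a low value. They report only what shows in the picture. A call takes as long as a camera call. They do not tell look-alikes from the thing itself.
- manip.regions_of(camera, target): "region" (384x512 bool, what is visible of it) and "bbox" ([centre column, centre row, width, height] in pixels, round what is visible of it).
- manip.mark_of(camera, target): "pixel" ([column, row] in pixels: a listed point, or the origin of a listed thing).
The state is a dict: "clock": time; "qpos": joint angles; "qd": joint speeds; "tau": joint torques, N m; "eef_pos": TCP position; "tool_rot": TCP orientation; "force": force on the tool from outside, world axes, zero at the start; "wrist_torque": the same for the moment, N m; "finger_gap": opening from 0.0 (shut) to 1.0 (fully open); "grasp_force": force on a finger pad.
Only numpy, scipy, OpenCV 4.12 (cv2) and the standard library are available. Lean on these libraries where they do the work, as an engineer would, in place of code of your own. Each camera call takes 0.05 s, during which the arm holds its last target. There are 200 camera calls.

TASK

I want to lay a ledger on the scanner's glass, but somebody has left the stapler on the lid and the lid will not stay up by itself. Take the stapler off and stand it on its base on the bare desk, then lift the lid by its front tab and keep holding it open at 45 degrees, within about five degrees: finish while holding it there, still and with nothing else propping it. Do not drop the stapler or let the lid fall, and leave the ledger, the mug and the tape roll where they are.

Things in the scene. Friction and masses are not known exactly. Their poses are not given: they have to be found in the camera images.
- scanner: Flatbed scanner, grey shell 290 (x) by 420 (y) by 56 mm high, fixed on the desk. Origin: centre of its underside; x points from its front (tab side) to its hinge side, z up. A 50 mm dark key panel runs along its -y side, the white lid covers the rest. The desk along its -y side is bare 150 mm wide, from 80 mm ahead of its front edge to 80 mm behind it.
- scanner_lid (a joint): Lid angle, rad: 0 shut (the start), grows as its front rises, stops at 1.45. The axis runs along the scanner's y at x +135, z 66 mm in its frame. Plate 12 mm thick (z 60 to 72 mm when shut), 0.45 to 0.7 kg; falls shut from any angle. Centred on its front edge is a flat grip tab, 46 mm wide (y), 12 mm thick, standing 38 mm out beyond lid and shell, clear air under and beside it.
- lid_hinge (a point): Point on the lid's hinge axis, in line with the tab: x +135, y +22, z 66 mm in the scanner's frame. Its axes are the lid's: the scanner's when shut, turning with the lid about y.
- lid_tab (a point): Point inside the lid's grip tab, mid-thickness and mid-width, 14 mm from the tab's tip, 24 mm from the lid's front edge, 304 mm from the hinge axis. When shut: x -169, y +22, z 66 mm in the scanner's frame. The tab's side faces are 46 mm apart along the scanner's y.
- stapler: Black desk stapler, 150 long (x, nose at +x), 40 wide (y), 56 mm high, about 0.26 kg, standing on the lid at the start. Origin: centre of the underside of its base, z up. Its upper arm, z 34 to 56 mm, is 34 mm wide along y with flat sides and is the place to grip, near x 0.
- ledger: Bound ledger, 215 by 300 by 28 mm, lying on the desk to the left (+y) of the scanner. Bystander. Origin: centre of the underside.
- mug: White mug, 82 mm across, 95 mm high, standing on the desk to the left of the scanner at the back. Bystander. Origin: centre of the underside.
- tape_roll: Clear tape roll, 96 mm across, 48 mm high, lying flat on the desk to the right (-y) of the scanner at the back. Bystander. Origin: centre of the underside.
There are look-alikes about, which are no part of the job. Of the things shaped like the stapler, the black one is meant.

How it is judged:
By the outcome, as a careful person would: the job done as asked, in the order asked, and still so for the second after the job is handed in, while the arm keeps its last pose, push and grip.
It also fails if it takes over 56 s, if anything falls off the work surface, if the arm or the gripper's body presses on something with over 40 N, if the wrist force passes 120 N, or if a joint passes its speed limit or range.

## Working session

There is one attempt and no reset: what is moved stays moved. The work goes in short steps, Python scripts to look and compute and a shell command to move; the robot and the scene stay as the last step left them, time stands still between calls to the robot, and variables do not carry over. Pictures are saved under pics/ and viewed, at most 13 in all, crops included, and the job is handed in when it is done.

```bash
mkdir -p pics; cat > h.py <<'E'
import numpy as np, cv2
from scipy.spatial.transform import Rotation as Ro
from workcell import manip
def ray(c,px):
    K=np.array([[c['fx'],0,c['cx']],[0,c['fy'],c['cy']],[0,0,1.]])
    u=cv2.undistortPoints(np.array([[px]],float),K,np.array([c['k1'],0,0,0.]))[0,0]
    d=np.array(c['rotation'])@np.array([u[0],u[1],1]); return np.array(c['position']),d/np.linalg.norm(d)
def plane(c,px,z):
    p,d=ray(c,px); return p+d*(z-p[2])/d[2]
def tri(rs):
    A=sum(np.eye(3)-np.outer(d,d) for p,d in rs); b=sum((np.eye(3)-np.outer(d,d))@p for p,d in rs)
    x=np.linalg.solve(A,b); return x,[np.linalg.norm((np.eye(3)-np.outer(d,d))@(x-p)) for p,d in rs]
E
python3 - <<'E'
from h import *
np.set_printoptions(precision=4,suppress=True)
ims=[]
for n in ("scene","top"):
    im=manip.snapshot(n); ims.append(im)
    c=manip.camera_params(n); print(n,c['position'],c['fx'],c['k1'])
    for t in ("stapler","scanner","lid_tab","lid_hinge","ledger","mug","tape_roll"):
        for m in manip.mark_of(n,t)[:3]: print(t,np.round(m['pixel'],1),round(m['p'],2),plane(c,m['pixel'],{'stapler':.072,'lid_tab':.066,'lid_hinge':.066}.get(t,0)))
    for m in manip.regions_of(n,"stapler")[:3]:
        r=m['region']; print('reg',m['bbox'],round(m['p'],2),im[r].mean(0))
    cv2.imwrite(f'pics/{n}0.png',im)
print(manip.sense())
E
```

```text
scene [ 1.3796 -0.8116  0.9164] 439.9018460336216 -0.03458789438748428Traceback (most recent call last):
  File "<stdin>", line 8, in <module>
  File "h.py", line 9, in plane
    p,d=ray(c,px); return p+d*(z-p[2])/d[2]
                                       ~^^^
IndexError: invalid index to scalar variable.
```

```bash
sed -i "s/d=np.array(c\['rotation'\])@/R=np.array(c['rotation']); R=R if R.ndim==2 else (Ro.from_euler('xyz',R).as_matrix()); d=R@/" h.py
python3 - <<'E'
from h import *
np.set_printoptions(precision=4,suppress=True)
ims=[]
for n in ("scene","top"):
    im=manip.snapshot(n); ims.append(im); cv2.imwrite(f'pics/{n}0.png',im)
    c=manip.camera_params(n); print(n,c['position'],c['rotation'])
    for t in ("stapler","scanner","lid_tab","lid_hinge","ledger","mug","tape_roll"):
        for m in manip.mark_of(n,t)[:3]: print(t,np.round(m['pixel'],1),round(m['p'],2),plane(c,m['pixel'],{'stapler':.072,'lid_tab':.066,'lid_hinge':.066}.get(t,0)))
    for m in manip.regions_of(n,"stapler")[:3]:
        r=m['region']; print('reg',m['bbox'],round(m['p'],2),im[r].mean(0))
print(manip.sense())
E
```

```text
scene [ 1.3796 -0.8116  0.9164] [-2.1655  0.0096  0.7536]
stapler [244.1 169.8] 0.79 [0.3591 0.1929 0.072 ]
stapler [160.  224.4] 0.74 [ 0.3997 -0.226   0.072 ]
stapler [250.5 213.5] 0.67 [0.57   0.0085 0.072 ]
lid_tab [230.5 199.5] 0.94 [0.4575 0.0265 0.066 ]
lid_hinge [308.  228.1] 0.65 [0.75   0.0798 0.066 ]
lid_hinge [303.5 156.1] 0.17 [0.452  0.4362 0.066 ]
ledger [303.1 156.5] 0.63 [0.3809 0.5291 0.    ]
mug [345.9 196. ] 0.69 [0.6868 0.3972 0.    ]
tape_roll [198.8 318.5] 0.75 [ 0.7259 -0.3532  0.    ]
reg [245.2, 165.8, 17.2, 31.3] 0.64 [ 86.7532 114.1136 150.3896]
reg [253.0, 204.6, 14.7, 35.6] 0.58 [100.0593 109.3033 108.5209]
reg [160.1, 218.1, 21.6, 36.0] 0.58 [ 55.7123  86.8845 131.1616]
top [0.322  0.113  1.7096] [-3.0212  0.0002 -1.5711]
stapler [331.4 252.6] 0.8 [ 0.3101 -0.1499  0.072 ]
stapler [211.9 261.4] 0.78 [0.2808 0.259  0.072 ]
stapler [273.9 170.7] 0.5 [0.594 0.046 0.072]
scanner [278.3 168.4] 0.9 [0.6144 0.027  0.    ]
scanner [378.9 139.2] 0.63 [ 0.7247 -0.347   0.    ]
lid_tab [276.3 218.1] 0.91 [0.4293 0.0383 0.066 ]
lid_hinge [266.9 129.6] 0.71 [0.7423 0.0696 0.066 ]
ledger [281.2 180.3] 0.48 [0.5707 0.0167 0.    ]
mug [173.6 158.1] 0.91 [0.6531 0.4096 0.    ]
tape_roll [379.4 138.3] 0.73 [ 0.7281 -0.3491  0.    ]
reg [334.1, 254.1, 36.5, 32.0] 0.86 [ 54.4251  76.3522 110.6559]
reg [211.4, 261.0, 41.3, 36.3] 0.69 [ 55.4364  76.998  110.8258]
reg [284.3, 178.9, 32.8, 41.3] 0.68 [55.9279 56.7735 56.6293]
{'clock': 1.0, 'qpos': array([-1.2111,  0.0872,  1.3707, -0.    ,  1.6836, -0.1031]), 'qd': array([-0.0013,  0.0006, -0.0015, -0.0019,  0.    ,  0.0011]), 'tau': array([  0.0009, -35.1736, -31.3466,  -0.0001,   0.0004,  -0.    ]), 'eef_pos': array([ 0.2455, -0.4922,  0.25  ]), 'tool_rot': array([3.1415, 0.    , 0.4628]), 'force': array([-1.6143,  0.7776,  0.5546]), 'wrist_torque': array([-0.0195, -0.0127,  0.0225]), 'grasp_force': 0.0, 'finger_gap': 1.000288436690722}
```

View pics/scene0.png

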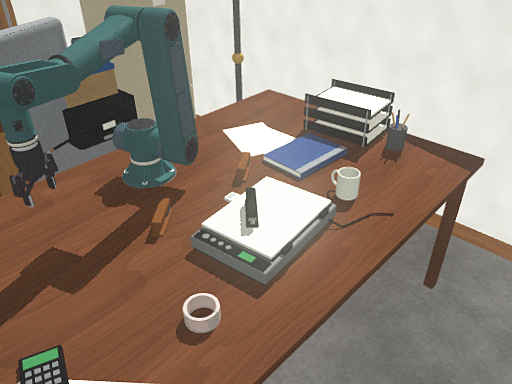

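View pics/top0.png

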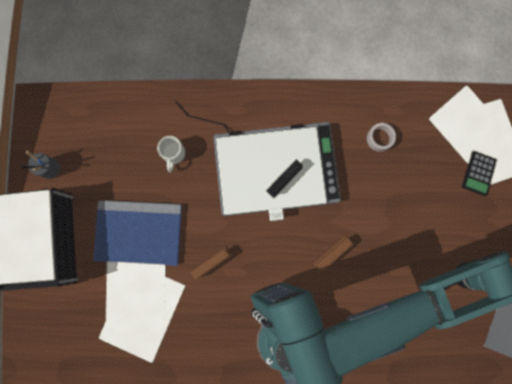

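The scene picture shows the black stapler on the lid at about (252,206) and brown look-alikes at (243,167) and (160,218), with the tab near (231,198). In the top picture the stapler is at (285,179), the tab at (276,214) and the key panel at (328,163). I'm moving the wrist camera over the scanner now.

```bash
python3 -m handwheel '0.366 -0.345 -0.2 0 0 -106.5 1; 0.366 -0.345 -0.2 0 0 -106.5 1; 0.366 -0.345 -0.2 0 0 -106.5 1; 0.366 -0.345 -0.2 0 0 -106.5 1; 0.366 -0.345 -0.2 0 0 -106.5 1; 0.366 -0.345 -0.2 0 0 -106.5 1; 0.366 -0.345 -0.2 0 0 -106.5 1; 0.366 -0.345 -0.2 0 0 -106.5 1; 0.366 -0.345 -0.2 0 0 -106.5 1; 0.366 -0.345 -0.2 0 0 -106.5 1; 0.366 -0.345 -0.2 0 0 -106.5 1; 0.366 -0.345 -0.2 0 0 -106.5 1' 40
cat > look.py <<'E'
from h import *
import sys
np.set_printoptions(precision=4,suppress=True)
s=manip.sense(); print(s['clock'],s['eef_pos'],s['tool_rot'],s['qpos'])
c=manip.camera_params("wrist"); im=manip.snapshot("wrist"); cv2.imwrite(f'pics/{sys.argv[1]}.png',im)
print(c['position'],c['rotation'])
out={}
for t in ("stapler","lid_tab","lid_hinge","scanner"):
    for m in manip.mark_of("wrist",t)[:3]:
        print(t,np.round(m['pixel'],1),round(m['p'],2),plane(c,m['pixel'],{'stapler':.072,'lid_tab':.066,'lid_hinge':.066}.get(t,0)))
for m in manip.regions_of("wrist","stapler")[:3]:
    r=m['region']; col=im[r].mean(0); print('reg',np.round(m['bbox'],1),round(m['p'],2),col, r.sum())
    if col.max()-col.min()<25:
        q=np.array([plane(c,p,.128)[:2] for p in cv2.boxPoints(cv2.minAreaRect(np.argwhere(r)[:,::-1].astype(np.float32)))])
        e=q[1]-q[0],q[2]-q[1]; L=max(e,key=np.linalg.norm); print('box centre',q.mean(0),'len',[np.linalg.norm(v) for v in e],'yaw',np.degrees(np.arctan2(L[1],L[0])))
E
python3 look.py w1
```

```text
clock: 2.0
eef_pos: [0.4057, -0.0541, 0.4359]
tool_rot: [3.141, 0.001, 1.969]
force: [0.5, -0.0, -0.3]
finger_gap: 0.998
grasp_force: 0.0
2.0 [ 0.4057 -0.0541  0.4359] [3.1405 0.001  1.9688] [-0.2711 -0.1857  1.2628 -0.0001  2.063  -0.6692]
[0.3785 0.0107 0.5607] [ 2.8602 -0.0011  0.3978]
stapler [351.7 152.8] 0.9 [0.5651 0.0095 0.072 ]
stapler [193.5 178.4] 0.71 [ 0.3217 -0.1435  0.072 ]
lid_tab [295.  105.4] 0.77 [0.4388 0.0438 0.066 ]
lid_hinge [455.3 157. ] 0.89 [0.7475 0.0777 0.066 ]
scanner [453.3 157.4] 0.73 [0.7933 0.0843 0.    ]
scanner [366.  141.6] 0.65 [0.6086 0.0408 0.    ]
reg [189.9 178.8  47.8  78.9] 0.75 [ 49.3396  78.3862 124.0592] 2061
reg [357.4 152.7  53.4  90.9] 0.6 [81.4939 85.9702 88.104 ] 2788
box centre [0.5567 0.0112] len [np.float64(0.04797160510806541), np.float64(0.15093579911960842)] yaw -43.14302477454054
```

View pics/w1.png

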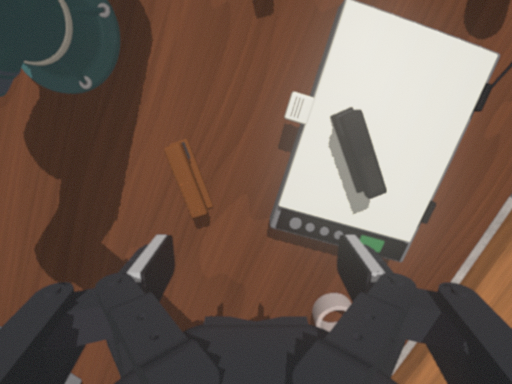

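The wrist picture shows the black stapler at (357,152) on the lid, the tab at (298,107) and the panel along the lid's bottom edge. I'll take a second view from almost above the stapler.

```bash
python3 -m handwheel '-0.071 0.18 0.036 0 0 -24.2 1; -0.071 0.18 0.036 0 0 -24.2 1; -0.071 0.18 0.036 0 0 -24.2 1; -0.071 0.18 0.036 0 0 -24.2 1; -0.071 0.18 0.036 0 0 -24.2 1; -0.071 0.18 0.036 0 0 -24.2 1; -0.071 0.18 0.036 0 0 -24.2 1; -0.071 0.18 0.036 0 0 -24.2 1'
cat >> h.py <<'E'
W1=dict(manip.camera_params("wrist"),position=[0.3785,0.0107,0.5607],rotation=[2.8602,-0.0011,0.3978])
E
cat >> look.py <<'E'
P1={'stapler':[351.7,152.8],'lid_tab':[295,105.4],'lid_hinge':[455.3,157]}
T={'stapler':[273.9,170.7],'lid_tab':[276.3,218.1],'lid_hinge':[266.9,129.6]}
S={'stapler':[250.5,213.5],'lid_tab':[230.5,199.5],'lid_hinge':[308,228.1]}
for t in P1:
    ms=manip.mark_of("wrist",t)
    if not ms: continue
    r=[ray(W1,P1[t]),ray(c,ms[0]['pixel'])]
    print('tri w1w2',t,*tri(r)); print('tri all4',t,*tri(r+[ray(manip.camera_params('top'),T[t]),ray(manip.camera_params('scene'),S[t])]))
E
python3 look.py w2
```

```text
clock: 2.97
eef_pos: [0.5986, -0.0547, 0.3982]
tool_rot: [-3.14, -0.001, 2.382]
force: [-0.3, -1.3, -0.0]
finger_gap: 1.002
grasp_force: 0.0
2.9667 [ 0.5986 -0.0547  0.3982] [-3.1403 -0.0014  2.382 ] [-0.1852  0.2296  0.9159 -0.0004  1.998  -0.9966]
[ 0.548  -0.0064  0.5232] [2.8626 0.0011 0.8109]
stapler [272.9 107.5] 0.88 [0.5633 0.0161 0.072 ]
stapler [99.6 71.6] 0.65 [ 0.3406 -0.1395  0.072 ]
lid_tab [228.7  34.8] 0.75 [0.4409 0.0396 0.066 ]
lid_hinge [369.9 166.7] 0.57 [0.7464 0.0705 0.066 ]
scanner [292.6 118.9] 0.82 [0.6055 0.0323 0.    ]
reg [92.  68.3 44.1 99.2] 0.83 [ 45.3802  71.2127 111.6056] 3682
reg [275.8 106.4  31.3 110. ] 0.62 [84.0395 88.3616 90.3696] 2887
box centre [0.5637 0.013 ] len [np.float64(0.14223034383291303), np.float64(0.037289350870325255)] yaw 134.8844913608831
tri w1w2 stapler [0.5626 0.0126 0.0798] [np.float64(0.003101675869941197), np.float64(0.0031016758699411867)]
tri all4 stapler [0.5726 0.0213 0.0669] [np.float64(0.01292333719882464), np.float64(0.010387923699405138), np.float64(0.03286770584306451), np.float64(0.010923479887575561)]
tri w1w2 lid_tab [0.4394 0.0423 0.0589] [np.float64(0.001981760259270702), np.float64(0.001981760259270706)]
tri all4 lid_tab [0.4367 0.0418 0.049 ] [np.float64(0.005138973337938184), np.float64(0.0005625404919098502), np.float64(0.007636327583869069), np.float64(0.002690176350786092)]
tri w1w2 lid_hinge [0.7479 0.0744 0.0642] [np.float64(0.003579492160507238), np.float64(0.0035794921605072074)]
tri all4 lid_hinge [0.7467 0.074  0.0664] [np.float64(0.003691528849131646), np.float64(0.003495356457495832), np.float64(0.00623435067551022), np.float64(0.00620456427411059)]
```

View pics/w2.png

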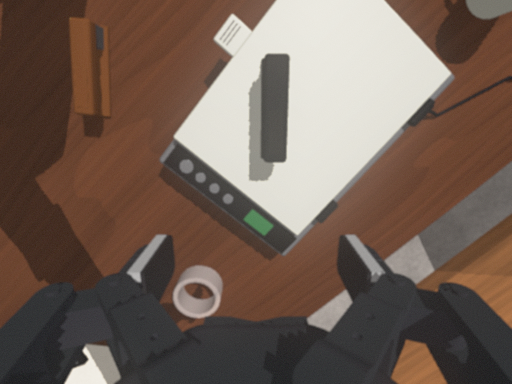

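The second view puts the stapler at (275,107), about (0.5635, 0.013) with yaw about 135.5°. Its base comes out at roughly 0.072–0.08, which fits the lid top at 0.072. The tab (233,35) and hinge heights fit 0.066. I'm going down to it.

```bash
python3 -m handwheel '0.072 0.025 0.1 0 0 0.7 1; 0.072 0.025 0.1 0 0 0.7 1; 0.072 0.025 0.1 0 0 0.7 1; 0.072 0.025 0.2 0 0 0.7 1; 0.072 0.025 0.2 0 0 0.7 1; 0.072 0.025 0.2 0 0 0.7 1; 0.072 0.025 0.2 0 0 0.7 1; 0.072 0.025 0.2 0 0 0.7 1; 0.072 0.025 0.2 0 0 0.7 1'; python3 look.py w3 | grep -v tri
```

```text
clock: 4.17
eef_pos: [0.5652, 0.0146, 0.2013]
tool_rot: [3.139, 0.003, 2.373]
force: [0.2, -0.1, 0.9]
finger_gap: 0.996
grasp_force: 0.0
4.1667 [0.5652 0.0146 0.2013] [3.139  0.0033 2.3729] [-0.0744  0.1329  1.417  -0.0001  1.5875 -0.8765]
[0.5144 0.0634 0.3259] [ 2.8579 -0.0028  0.8019]
stapler [254.4 190.8] 0.67 [0.5683 0.0108 0.072 ]
lid_tab [175.2  66.7] 0.93 [0.4405 0.0385 0.066 ]
lid_hinge [412.6 262.6] 0.59 [0.7457 0.0757 0.066 ]
scanner [294.7 180.1] 0.66 [0.6079 0.0405 0.    ]
reg [ 11.4 122.2  16.1 118.4] 0.85 [29.3813 48.0563 77.2851] 1154
reg [256.5 196.9  46.3 186.4] 0.8 [52.186  54.6457 55.7698] 8090
box centre [0.5653 0.0144] len [np.float64(0.03293201514965661), np.float64(0.14534215857102503)] yaw -42.67946917337909
reg [303.4 165.6 417.1 331.1] 0.2 [152.7566 162.7646 165.1578] 84182
box centre [0.5692 0.048 ] len [np.float64(0.2684090108280299), np.float64(0.22403336751614275)] yaw 80.71737897573249
```

View pics/w3.png

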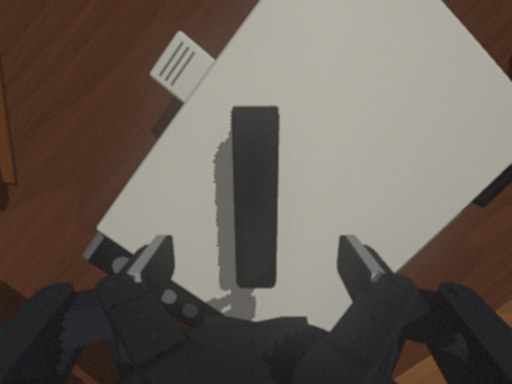

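The stapler spans (232–278, 105–288) and sits centred between the pads, aligned with the tool. I'll go straight down and close.

```bash
python3 -m handwheel '0 0 0.04 0 0 0 1; 0 0 0.065 0 0 0 1; 0 0 0.08 0 0 0 1; 0 0 0.08 0 0 0 1; 0 0 0.08 0 0 0 -1; 0 0 0.08 0 0 0 -1; 0 0 0.08 0 0 0 -1; 0 0 0.08 0 0 0 -1; 0 0 0.08 0 0 0 -1; 0 0 0.08 0 0 0 -1; 0 0 0.08 0 0 0 -1; 0 0 0.08 0 0 0 -1' 40
```

```text
clock: 5.62
eef_pos: [0.5653, 0.0147, 0.1208]
tool_rot: [3.139, 0.003, 2.373]
force: [0.2, 0.4, 5.4]
finger_gap: 0.392
grasp_force: 41.4
```

```bash
python3 -m handwheel '0 0 -0.008 0 0 0 -1; 0 0 -0.02 0 0 0 -1; 0 0 -0.045 0 0 0 -1; 0 0 -0.075 0 0 0 -1; 0 0 -0.1 0 0 0 -1; 0 0 -0.12 0 0 0 -1; 0 0 -0.12 0 0 0 -1; 0 0 -0.12 0 0 0 -1' 50; python3 look.py w4 | grep -v tri
python3 - <<'E'
from h import *
c=manip.camera_params('top')
# scanner frame from tab/hinge marks
tab=np.array([.4400,.0405]);hin=np.array([.7470,.0745]); d=hin-tab; print(np.linalg.norm(d),np.degrees(np.arctan2(d[1],d[0])))
E
```

```text
clock: 6.28
eef_pos: [0.5644, 0.0146, 0.2399]
tool_rot: [3.14, 0.002, 2.373]
force: [-0.4, 0.1, -2.9]
finger_gap: 0.386
grasp_force: 50.4
6.2833 [0.5644 0.0146 0.2399] [3.1402 0.0019 2.3729] [-0.0744  0.1203  1.3546 -0.0002  1.6643 -0.8765]
[0.5138 0.0634 0.3646] [ 2.8592 -0.0016  0.8018]
stapler [ 23.8 119.7] 0.76 [ 0.3515 -0.1166  0.072 ]
stapler [255.8 220.5] 0.58 [ 0.6017 -0.0205  0.072 ]
lid_tab [187.7  73. ] 0.85 [0.4411 0.0395 0.066 ]
lid_hinge [395.3 245.3] 0.63 [0.7439 0.0759 0.066 ]
scanner [290.4 173.2] 0.95 [0.6065 0.0401 0.    ]
reg [ 21.1 120.2  41.5 125. ] 0.94 [37.5593 55.2528 83.2939] 4264
reg [256.2 212.9  79.7 214.7] 0.73 [54.1585 55.7009 56.9033] 15391
box centre [ 0.5876 -0.0081] len [np.float64(0.06388226434500956), np.float64(0.21434206981236836)] yaw -41.7858593112244
0.30887699817241165 6.319707020464143
```

View pics/w4.png

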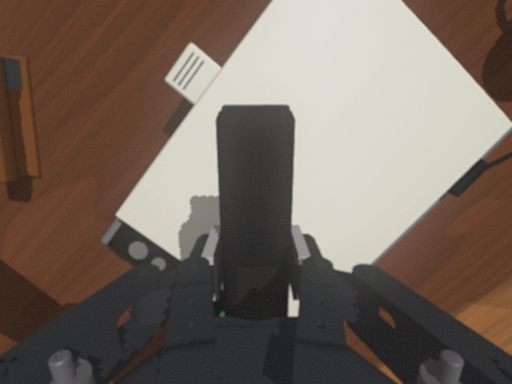

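The stapler is held square between the fingers at (256,180) and its weight shows as 2.9 N. I'm carrying it to the right-hand desk strip at about (0.574, -0.259), with its long axis along the scanner's x.

```bash
python3 -m handwheel '-0.01 -0.0095 0 0 0 -3 -1; -0.03 -0.029 0 0 0 -8 -1; -0.055 -0.053 0 0 0 -14 -1; -0.08 -0.077 0 0 0 -20 -1; -0.105 -0.101 0 0 0 -26 -1; -0.13 -0.125 0 0 0 -32 -1; -0.155 -0.15 0 0 0 -39 -1; -0.175 -0.169 0 0 0 -44 -1; -0.19 -0.183 0 0 0 -48 -1; -0.197 -0.19 0 0 0 -50 -1; -0.197 -0.19 0 0 0 -50 -1; -0.197 -0.19 0 0 0 -50 -1'
python3 - <<'E'
from h import *
im=manip.snapshot('wrist');cv2.imwrite('pics/w5.png',im)
E
```

```text
clock: 7.73
eef_pos: [0.5734, -0.259, 0.2382]
tool_rot: [3.141, -0.001, -3.04]
force: [0.7, 0.1, -2.4]
finger_gap: 0.391
grasp_force: 50.3
```

View pics/w5.png

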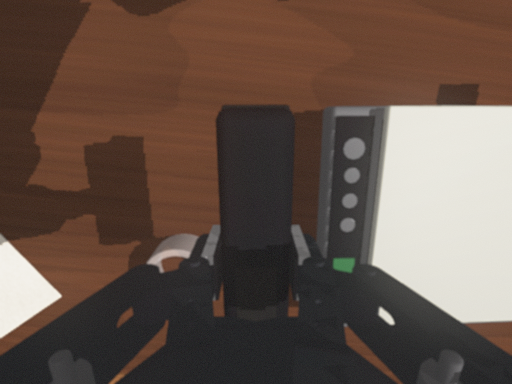

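The desk under the stapler is bare. The scanner's side runs parallel at column 325 and the tape roll is behind at (180,255), clear of it. I'm lowering.

```bash
python3 -m handwheel '0 0 0.01 0 0 0 -1; 0 0 0.03 0 0 0 -1; 0 0 0.06 0 0 0 -1; 0 0 0.09 0 0 0 -1; 0 0 0.12 0 0 0 -1; 0 0 0.145 0 0 0 -1; 0 0 0.163 0 0 0 -1; 0 0 0.174 0 0 0 -1; 0 0 0.179 0 0 0 -1; 0 0 0.182 0 0 0 -1; 0 0 0.182 0 0 0 -1; 0 0 0.182 0 0 0 -1'; python3 -m handwheel '0 0 0.003 0 0 0 -1; 0 0 0.005 0 0 0 -1; 0 0 0.006 0 0 0 -1; 0 0 0.006 0 0 0 -1'
```

```text
clock: 8.78
eef_pos: [0.5746, -0.2592, 0.0585]
tool_rot: [-3.14, 0.002, -3.037]
force: [0.4, -0.0, -3.1]
finger_gap: 0.391
grasp_force: 50.3
clock: 9.12
eef_pos: [0.5735, -0.2589, 0.0507]
tool_rot: [3.142, -0.0, -3.038]
force: [0.1, -0.3, -3.1]
finger_gap: 0.392
grasp_force: 50.3
```

```bash
python3 -m handwheel '0 0 0.001 0 0 0 -1; 0 0 0.002 0 0 0 -1; 0 0 0.002 0 0 0 -1; 0 0 0.002 0 0 0 -1'
```

```text
clock: 9.45
eef_pos: [0.5737, -0.259, 0.0489]
tool_rot: [-3.141, 0.0, -3.038]
force: [-0.5, 0.4, -2.6]
finger_gap: 0.388
grasp_force: 50.3
```

```bash
python3 -m handwheel '0 0 0.001 0 0 0 -1; 0 0 0.0015 0 0 0 -1; 0 0 0.0015 0 0 0 -1; 0 0 0.0015 0 0 0 -1'
```

```text
clock: 9.78
eef_pos: [0.5737, -0.259, 0.0488]
tool_rot: [-3.141, 0.001, -3.038]
force: [-3.5, 1.5, 6.2]
finger_gap: 0.387
grasp_force: 51.2
```

The base is on the desk: the force went from -3 to +6 N. I'll open part way and back straight up.

```bash
python3 -m handwheel '0 0 0 0 0 0 0; 0 0 0 0 0 0 0.3; 0 0 0 0 0 0 0.3; 0 0 0 0 0 0 0.3; 0 0 0 0 0 0 0.3; 0 0 -0.01 0 0 0 0.3; 0 0 -0.03 0 0 0 0.3; 0 0 -0.06 0 0 0 0.3; 0 0 -0.1 0 0 0 0.4; 0 0 -0.14 0 0 0 0.5; 0 0 -0.17 0 0 0 0.5; 0 0 -0.17 0 0 0 0.5'
python3 - <<'E'
from h import *
im=manip.snapshot('scene')
cv2.imwrite('pics/s6.png',cv2.resize(im[130:350,120:420],None,fx=2,fy=2))
E
```

```text
clock: 10.78
eef_pos: [0.5766, -0.2605, 0.2284]
tool_rot: [-3.131, 0.014, -3.037]
force: [0.1, 0.7, 1.3]
finger_gap: 0.753
grasp_force: 0.0
```

View pics/s6.png

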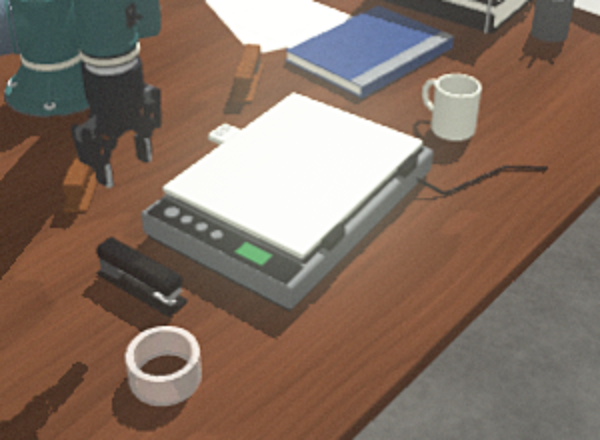

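The black stapler stands upright on the bare desk at (140,273) in the crop, beside the scanner. The lid is clear and nothing else has moved. Next I work out the tilted approach to the tab.

```bash
cat > go.py <<'E'
from h import *
import sys
np.set_printoptions(precision=4,suppress=True)
def rel(p,R):
    s=manip.sense(); R0=Ro.from_euler('xyz',s['tool_rot']); p0=np.array(s['eef_pos'])
    print('shift',R0.inv().apply(p-p0),'rotvec deg',np.degrees((R0.inv()*R).as_rotvec()))
def tabpose(th,y=np.radians(6.3),tilt=45,tab=(.4365,.0396,.066),r=.308):
    # th lid angle deg; hinge from tab
    f=np.array([np.cos(y),np.sin(y),0]); lat=np.array([-f[1],f[0],0]); t=np.radians(th)
    hinge=np.array(tab)+r*f
    p=hinge-r*(np.cos(t)*f-np.sin(t)*np.array([0,0,1]))
    a=np.radians(tilt+th); z=np.cos(a)*f-np.sin(a)*np.array([0,0,1]); Y=lat; X=np.cross(Y,z)
    return p,Ro.from_matrix(np.c_[X,Y,z])
E
python3 -c "
from go import *
p,R=tabpose(0); rel(p+[0,0,.12],R)"
```

```text
shift [0.1077 0.3127 0.0351] rotvec deg [ -0.5249 -44.4266  -0.1556]
```

```bash
python3 -m handwheel '0.108 0.313 0.0 0 0 -0.2 0.9; 0.108 0.313 0.0 0 0 -0.2 0.9; 0.108 0.313 0.0 0 -7 -0.2 0.9; 0.108 0.313 0.0 0 -14 -0.2 0.9; 0.108 0.313 0.01 0 -21 -0.2 0.9; 0.108 0.313 0.02 0 -28 -0.2 0.9; 0.108 0.313 0.03 0 -35 -0.2 0.9; 0.108 0.313 0.035 -0.5 -42 -0.2 0.9; 0.108 0.313 0.035 -0.5 -44.4 -0.2 0.9; 0.108 0.313 0.035 -0.5 -44.4 -0.2 0.9; 0.108 0.313 0.035 -0.5 -44.4 -0.2 0.9; 0.108 0.313 0.035 -0.5 -44.4 -0.2 0.9'
python3 - <<'E'
from go import *
s=manip.sense(); print(s['eef_pos'],s['tool_rot'],s['qpos'])
p,R=tabpose(0); rel(p+[0,0,.12],R); rel(p,R)
im=manip.snapshot('wrist');c=manip.camera_params('wrist');cv2.imwrite('pics/w7.png',im)
for t in('lid_tab','lid_hinge'):
  for m in manip.mark_of('wrist',t)[:2]: print(t,m['pixel'],m['p'],plane(c,m['pixel'],.066))
E
```

```text
clock: 11.83
eef_pos: [0.4357, 0.0405, 0.186]
tool_rot: [3.135, 0.78, -3.037]
force: [0.1, 0.4, -0.3]
finger_gap: 0.949
grasp_force: 0.0
[0.4357 0.0405 0.186 ] [ 3.1348  0.7798 -3.037 ] [-0.1856 -0.69    2.2499  0.2815  0.8446 -1.9701]
shift [-0.0005 -0.001   0.0005] rotvec deg [ 0.1737 -0.3176 -0.217 ]
shift [ 0.0839 -0.0015  0.0858] rotvec deg [ 0.1737 -0.3176 -0.217 ]
lid_tab [255.0, 98.8] 0.56 [0.4465 0.0414 0.066 ]
lid_tab [236.9, 156.2] 0.22 [0.5204 0.0316 0.066 ]
lid_hinge [255.7, 239.6] 0.66 [0.7637 0.0768 0.066 ]
```

View pics/w7.png

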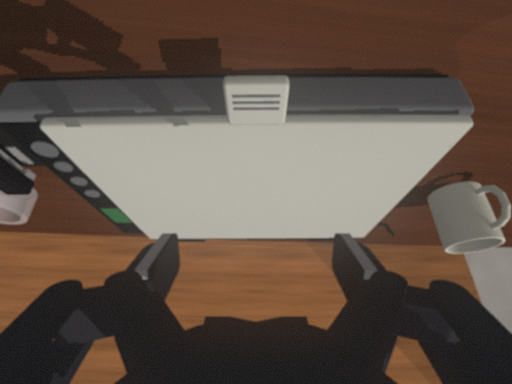

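The tab shows at (256,100), exactly midway between the fingers at columns 171 and 343. One quick check of the tip and edge distances, then down.

```bash
python3 - <<'E'
from go import *
c=manip.camera_params('wrist')
for px,z in (((256,77),.072),((257,118),.072),((257,124),.072),((222,100),.072),((289,100),.072)): print(px,plane(c,px,z))
E
python3 -m handwheel '0.02 -0.0015 0.02 0 0 0 0.9; 0.035 -0.0015 0.035 0 0 0 0.9; 0.05 -0.0015 0.05 0 0 0 0.9; 0.05 -0.0015 0.05 0 0 0 0.9; 0.05 -0.0015 0.05 0 0 0 0.9'
python3 -c "
from go import *
s=manip.sense(); print(s['qpos'])
p,R=tabpose(0); rel(p,R)"
```

```text
(256, 77) [0.4214 0.0393 0.072 ]
(257, 118) [0.4591 0.0443 0.072 ]
(257, 124) [0.4658 0.045  0.072 ]
(222, 100) [0.4435 0.0171 0.072 ]
(289, 100) [0.4385 0.0652 0.072 ]
clock: 12.4
eef_pos: [0.4337, 0.0396, 0.1115]
tool_rot: [3.131, 0.773, -3.039]
force: [-0.2, 0.2, 0.6]
finger_gap: 0.946
grasp_force: 0.0
[-0.1917 -0.6154  2.3662  0.3475  0.6715 -2.0608]
shift [ 0.0298 -0.0006  0.0346] rotvec deg [ 0.2634 -0.7065 -0.3238]
```

```bash
python3 -m handwheel '0.012 -0.0005 0.012 0 0 0 0.9; 0.022 -0.0005 0.022 0 0 0 0.9; 0.032 -0.0005 0.032 0 -0.5 0 0.9; 0.032 -0.0005 0.032 0 -0.5 0 0.9; 0.032 -0.0005 0.032 0 -0.5 0 0.9; 0.032 -0.0005 0.032 0 -0.5 0 0.9'
python3 -c "
from go import *
s=manip.sense(); print(s['qpos'])
p,R=tabpose(0); rel(p,R)
im=manip.snapshot('scene'); cv2.imwrite('pics/s8.png',cv2.resize(im[130:260,160:360],None,fx=3,fy=3))
"
```

```text
clock: 12.9
eef_pos: [0.4344, 0.0394, 0.0692]
tool_rot: [3.134, 0.788, -3.037]
force: [0.4, 0.1, 0.1]
finger_gap: 0.95
grasp_force: 0.0
[-0.195  -0.5401  2.4303  0.4414  0.5311 -2.1726]
shift [ 0.0008 -0.      0.0037] rotvec deg [ 0.2176  0.1245 -0.223 ]
```

View pics/s8.png

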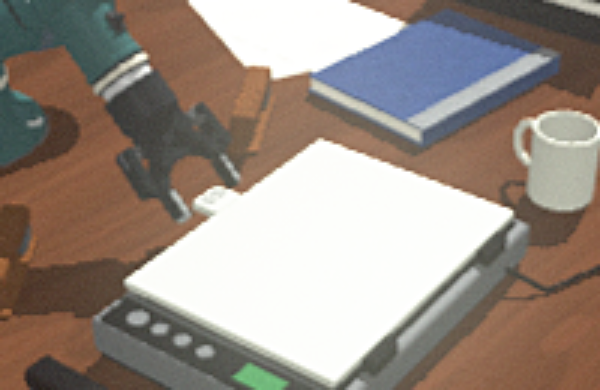

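The fingers straddle the tab at (215,200) in the crop with air on both sides. I'm closing.

```bash
python3 -m handwheel '0.002 0 0.002 0 0 0 0.9; 0.002 0 0.002 0 0 0 0; 0.002 0 0.002 0 0 0 -1; 0.002 0 0.002 0 0 0 -1; 0.002 0 0.002 0 0 0 -1; 0.002 0 0.002 0 0 0 -1; 0.002 0 0.002 0 0 0 -1; 0.002 0 0.002 0 0 0 -1; 0.002 0 0.002 0 0 0 -1; 0.002 0 0.002 0 0 0 -1; 0.002 0 0.002 0 0 0 -1' 60
python3 -c "
from go import *
s=manip.sense(); p0=s['eef_pos']; R0=Ro.from_euler('xyz',s['tool_rot']); print(p0,s['wrist_torque'])
H=np.array([0.7455,0.0745,.066]); ax=np.array([-np.sin(np.radians(6.3)),np.cos(np.radians(6.3)),0])
for th in range(3,49,3):
    Q=Ro.from_rotvec(ax*np.radians(th)); print(th,R0.inv().apply(H+Q.apply(p0-H)-p0),np.degrees((R0.inv()*Q*R0).as_rotvec()))
"
```

```text
clock: 13.87
eef_pos: [0.4324, 0.0408, 0.064]
tool_rot: [3.13, 0.784, -3.038]
force: [-11.9, 1.7, 10.0]
finger_gap: 0.521
grasp_force: 58.7
[0.4324 0.0408 0.064 ] [0.5039 0.6449 0.4263]
3 [-0.0119  0.0001 -0.0114] [0.0131 2.9999 0.0216]
6 [-0.0243  0.0003 -0.0223] [0.0262 5.9998 0.0431]
9 [-0.0373  0.0004 -0.0324] [0.0394 8.9997 0.0647]
12 [-0.0508  0.0005 -0.0419] [ 0.0525 11.9996  0.0862]
15 [-0.0648  0.0006 -0.0506] [ 0.0656 14.9995  0.1078]
18 [-0.0792  0.0008 -0.0586] [ 0.0787 17.9994  0.1293]
21 [-0.0941  0.0009 -0.0658] [ 0.0918 20.9993  0.1509]
24 [-0.1092  0.001  -0.0722] [ 0.105  23.9992  0.1724]
27 [-0.1247  0.0011 -0.0779] [ 0.1181 26.999   0.194 ]
30 [-0.1405  0.0012 -0.0827] [ 0.1312 29.9989  0.2155]
33 [-0.1565  0.0013 -0.0867] [ 0.1443 32.9988  0.2371]
36 [-0.1727  0.0014 -0.0898] [ 0.1574 35.9987  0.2586]
39 [-0.189   0.0015 -0.0921] [ 0.1706 38.9986  0.2802]
42 [-0.2054  0.0016 -0.0935] [ 0.1837 41.9985  0.3017]
45 [-0.2219  0.0016 -0.0941] [ 0.1968 44.9984  0.3233]
48 [-0.2384  0.0017 -0.0938] [ 0.2099 47.9983  0.3448]
```

```bash
python3 -m handwheel '-0.004 0 -0.004 0 1 0 -1; -0.008 0 -0.0077 0 2 0 -1; -0.0119 0 -0.0114 0 3 0 -1; -0.016 0 -0.015 0 4 0 -1; -0.0202 0 -0.0187 0 5 0 -1; -0.0243 0 -0.0223 0 6 0 -1; -0.0243 0 -0.0223 0 6 0 -1; -0.0243 0 -0.0223 0 6 0 -1' 80
python3 -c "
from go import *
s=manip.sense(); print(s['qpos'],s['wrist_torque'],s['eef_pos'],s['tool_rot'])"
```

```text
clock: 14.53
eef_pos: [0.4336, 0.0409, 0.0958]
tool_rot: [3.13, 0.678, -3.037]
force: [2.4, 4.7, -3.4]
finger_gap: 0.52
grasp_force: 84.0
[-0.1628 -0.5385  2.3217  0.2712  0.7192 -1.9874] [0.6125 0.2139 0.4915] [0.4336 0.0409 0.0958] [ 3.1301  0.6776 -3.0375]
```

The lid is following with small forces. Next stage of the arc.

```bash
cat > arc.py <<'E'
from go import *
s=manip.sense(); p0=s['eef_pos']; R0=Ro.from_euler('xyz',s['tool_rot'])
H=np.array([0.7455,0.0745,.066]); ax=np.array([-np.sin(np.radians(6.3)),np.cos(np.radians(6.3)),0])
v=p0-H; print('est lid angle',np.degrees(np.arctan2(v[2],np.hypot(v[0],v[1]))),'r',np.linalg.norm(v),'tool pitch turn',45-np.degrees(s['tool_rot'][1]),s['force'],s['wrist_torque'],s['qpos'])
for th in range(2,25,2):
    Q=Ro.from_rotvec(ax*np.radians(th)); print(th,R0.inv().apply(H+Q.apply(v)-p0),np.degrees((R0.inv()*Q*R0).as_rotvec()))
E
python3 arc.py
```

```text
est lid angle 5.427036815093892 r 0.31512061163200467 tool pitch turn 6.177261494560156 [ 2.3541  4.7219 -3.3822] [0.6125 0.2139 0.4915] [-0.1628 -0.5385  2.3217  0.2712  0.7192 -1.9874]
2 [-0.0078  0.0001 -0.0077] [0.0091 1.9999 0.0157]
4 [-0.0159  0.0002 -0.0152] [0.0183 3.9998 0.0315]
6 [-0.0242  0.0003 -0.0224] [0.0274 5.9998 0.0472]
8 [-0.0328  0.0004 -0.0293] [0.0365 7.9997 0.0629]
10 [-0.0416  0.0005 -0.0359] [0.0456 9.9996 0.0787]
12 [-0.0506  0.0006 -0.0421] [ 0.0548 11.9995  0.0944]
14 [-0.0599  0.0007 -0.0481] [ 0.0639 13.9994  0.1101]
16 [-0.0694  0.0007 -0.0537] [ 0.073  15.9993  0.1259]
18 [-0.079   0.0008 -0.059 ] [ 0.0821 17.9993  0.1416]
20 [-0.0888  0.0009 -0.0639] [ 0.0913 19.9992  0.1574]
22 [-0.0988  0.001  -0.0685] [ 0.1004 21.9991  0.1731]
24 [-0.109   0.0011 -0.0728] [ 0.1095 23.999   0.1888]
```

```bash
python3 -m handwheel '-0.0078 0 -0.0077 0 2 0 -1; -0.0159 0 -0.0152 0 4 0 -1; -0.0242 0 -0.0224 0 6 0 -1; -0.0328 0 -0.0293 0 8 0 -1; -0.0416 0.0005 -0.0359 0 10 0.1 -1; -0.0506 0.0005 -0.0421 0 12 0.1 -1; -0.0599 0.0007 -0.0481 0 14 0.1 -1; -0.0694 0.0007 -0.0537 0 16 0.1 -1; -0.079 0.0008 -0.059 0 18 0.1 -1; -0.0888 0.0009 -0.0639 0 20 0.1 -1; -0.0888 0.0009 -0.0639 0 20 0.1 -1; -0.0888 0.0009 -0.0639 0 20 0.1 -1'; python3 arc.py
```

```text
clock: 15.53
eef_pos: [0.4628, 0.0442, 0.2013]
tool_rot: [3.131, 0.328, -3.035]
force: [-1.4, 4.7, -3.0]
finger_gap: 0.521
grasp_force: 91.5
est lid angle 25.455649949844933 r 0.3148974454351506 tool pitch turn 26.19315830332313 [-1.376   4.7002 -2.9795] [0.327  0.307  0.0467] [-0.0714 -0.3178  1.8633  0.0701  1.2751 -1.7599]
2 [-0.0078  0.0001 -0.0077] [0.0067 1.9999 0.018 ]
4 [-0.0159  0.0002 -0.0152] [0.0134 3.9998 0.0359]
6 [-0.0242  0.0003 -0.0224] [0.0201 5.9997 0.0539]
8 [-0.0328  0.0004 -0.0292] [0.0268 7.9996 0.0719]
10 [-0.0416  0.0005 -0.0358] [0.0335 9.9995 0.0898]
12 [-0.0506  0.0005 -0.0421] [ 0.0402 11.9994  0.1078]
14 [-0.0599  0.0006 -0.048 ] [ 0.0469 13.9994  0.1258]
16 [-0.0693  0.0007 -0.0536] [ 0.0535 15.9993  0.1437]
18 [-0.079   0.0008 -0.0589] [ 0.0602 17.9992  0.1617]
20 [-0.0888  0.0009 -0.0639] [ 0.0669 19.9991  0.1797]
22 [-0.0988  0.0009 -0.0685] [ 0.0736 21.999   0.1976]
24 [-0.1089  0.001  -0.0727] [ 0.0803 23.9989  0.2156]
```

```bash
python3 -m handwheel '-0.0078 0 -0.0077 0 2 0 -1; -0.0159 0 -0.0152 0 4 0 -1; -0.0242 0 -0.0224 0 6 0 -1; -0.0328 0 -0.0293 0 8 0 -1; -0.0416 0.0005 -0.0358 0 10 0.1 -1; -0.0506 0.0005 -0.0421 0 12 0.1 -1; -0.0599 0.0006 -0.048 0 14 0.1 -1; -0.0693 0.0007 -0.0536 0 16 0.1 -1; -0.0765 0.0008 -0.0575 0 17.5 0.1 -1; -0.0815 0.0008 -0.0602 0 18.5 0.1 -1; -0.0839 0.0008 -0.0614 0 19 0.1 -1; -0.0839 0.0008 -0.0614 0 19 0.1 -1'; python3 -m handwheel '0 0 0 0 0 0 -1; 0 0 0 0 0 0 -1; 0 0 0 0 0 0 -1; 0 0 0 0 0 0 -1; 0 0 0 0 0 0 -1; 0 0 0 0 0 0 -1'; python3 arc.py | head -2
python3 - <<'E'
from go import *
im=manip.snapshot('scene'); c=manip.camera_params('scene')
cv2.imwrite('pics/s9.png',cv2.resize(im[90:350,120:420],None,fx=2,fy=2))
for t in('lid_tab','lid_hinge'):
    for m in manip.mark_of('scene',t)[:2]: print(t,np.round(m['pixel'],1),m['p'])
t,R=tabpose(45)
E
```

```text
clock: 16.53
eef_pos: [0.5224, 0.051, 0.2862]
tool_rot: [3.132, -0.003, -3.034]
force: [-1.0, 5.6, -2.5]
finger_gap: 0.517
grasp_force: 91.4
clock: 17.03
eef_pos: [0.5218, 0.0509, 0.2856]
tool_rot: [3.132, -0.003, -3.034]
force: [0.8, 5.7, -3.9]
finger_gap: 0.516
grasp_force: 91.3
est lid angle 44.31157533234381 r 0.3144155236461474 tool pitch turn 45.15777847911295 [ 0.8409  5.6816 -3.9267] [ 0.2694  0.0605 -0.2385] [-0.0164  0.0274  1.3636  0.0095  1.7545 -1.6933]
2 [-0.0078  0.0001 -0.0077] [0.0042 1.9999 0.0194]
lid_tab [251.4 148.3] 0.79
lid_hinge [310.  229.8] 0.63
```

View pics/s9.png

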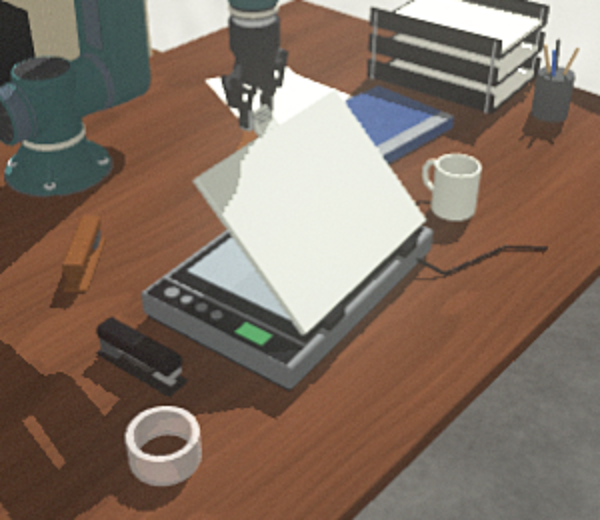

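The picture shows the lid held open at the tab (263,118). The stapler is upright on the desk at (140,355), and the ledger, mug and tape are where they were. The pose puts the lid at 44–45°, still, so I'm handing in.

```bash
python3 -c "
from workcell import manip
s=manip.sense(); print(s['clock'],abs(s['qd']).max(),s['grasp_force']); print(manip.sign_off())"
```

```text
17.1833 0.0009430288449743871 91.32184624671936
the job is handed in; nothing more can be done
None
```

The job is handed in at 17.2 s: the black stapler stands upright on the bare desk beside the scanner, the arm is holding the lid still by its tab at about 45° (44.3–45.2° from the arm's pose), and the ledger, mug and tape roll are where they were.

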